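# Fold down the organiser's leaf and stand the mug on it

## Task

The blue organiser's hinged front leaf is stiff and standing ajar: fold it down until it is level, so that it makes a little side shelf. Then gently stand the grey mug with the handle upright on the leaf, its whole foot on it, leaving the leaf level and everything else where it is.

Things in the scene. Friction and masses are not known exactly. Their poses are not given: they have to be found in the camera images.
- organiser: Blue plastic two-tier organiser, fixed to the shelf top: 160 mm deep (x), 220 mm wide (y), 220 mm high, plus an 8 mm rim on its roof. Origin at the centre of its underside; its front faces its own -x (roughly to the robot's right), z up. The lower tier has a scoop that reaches 45 mm beyond the front, up to 50 mm high. The upper tier is an open-fronted bay from 82 to 215 mm height behind the leaf.
- leaf_hinge (a point): Middle of the leaf's hinge line, on the organiser's front plane at 85 mm height (organiser frame: x -80 mm, y 0, z 85 mm); axes as the organiser's. The hinge line runs along y; the leaf folds out to -x.
- leaf (a joint): Angle of the leaf about its hinge: 0 upright against the bay, 1.571 level (pointing out from the front), stop at 2.1 (hanging below level). The hinge is stiff (about 0.6 N m of friction, some 6 N at the free edge) and the leaf stays where it is left. It starts ajar, between 0.45 and 0.95.
- leaf_mid (a point): Centre of the leaf's inner face, which becomes its upper face when level. The blue leaf is a flat panel 130 mm long from hinge to free edge, 200 mm wide, 8 mm thick; this point is 65 mm from the hinge. Its z points along the leaf from hinge to free edge, y along the hinge, x out of the inner face (straight up when the leaf is level, the face then at 85 mm height).
- mug: Grey ceramic mug, the only vessel with a handle: 68 mm diameter at the rim, 88 mm high, about 0.26 kg. Origin at the centre of its underside, z up; the handle sticks out to +y, to about 65 mm from the axis.
- beaker: Grey ceramic beaker without handle, 68 mm diameter at the rim, 100 mm high; bystander. Origin at the centre of its underside.
- jar: Glass jar with steel lid, 66 mm diameter, 95 mm high; bystander. Origin at the centre of its underside.
- torch: Aluminium torch lying on its side along its x, 125 mm long, 38 mm across the head; bystander. Origin under its middle.
- spanner: Chrome spanner lying flat along its x; bystander.
- screwdriver: Screwdriver lying along its x near the far edge; bystander.
- oil: Black oil bottle, 50 mm diameter, 100 mm high, at the far right; bystander. Origin at the centre of its underside.
Not all that is in view belongs to the job. What is shaped like the mug but green or purple is not meant.

How it is judged:
On the way:
1. the leaf is folded to within 5 degrees of level, the mug not yet on it (angle between leaf_mid's own x axis and vertical below 0.09 rad and contact force between mug and organiser below 0.1 N), for 0.3 s.
At the end, for the whole second after the job is handed in: The leaf is within 5 degrees (0.09 rad) of level, and the mug stands upright (within 7 degrees) and at rest on the leaf, released, its axis 27 to 101 mm out from the hinge and within 72 mm of the leaf's middle along the hinge (angle between leaf_mid's own x axis and vertical below 0.09 rad and angle between mug's own z axis and vertical below 0.12 rad and x of mug in the frame of leaf_mid between -0.006 and 0.008 m and y of mug in the frame of leaf_mid between -0.072 and 0.072 m and z of mug in the frame of leaf_mid between -0.038 and 0.036 m and contact force between mug and organiser above 0.8 N and linear speed of mug below 0.02 m/s and angular speed of mug below 0.1 rad/s); the robot touches nothing.
It fails at once if the mug is set down hard (over 30 N on the organiser or its leaf) (contact force between mug and organiser above 30 N).
It fails at once if the mug is tipped by more than 40 degrees (angle between mug's own z axis and vertical above 0.7 rad).
It fails at once if a bystander is moved by more than 30 mm (distance of any of beaker, jar, torch, spanner, screwdriver, oil from where it was at the start of the episode above 0.03 m).
It also fails if it takes over 62 s, if anything falls off the work surface, if the arm or the gripper's body presses on something with over 40 N, if the wrist force passes 120 N, or if a joint passes its speed limit or range.

## Robot

A 7-joint arm with a two-finger parallel gripper is mounted at the origin on the work surface. World frame = base frame: x ahead of the robot, y to its left, z up, the work surface at z = 0. Lengths are in m, angles in rad, forces in N, time in s.
With the tool pointing down it reaches from about 0.425 to 0.95 m from the base axis. Payload 16.7 kg.
Tool frame: the origin (TCP) lies midway between the tips of the shut fingers; the grasp point (between the pads) lies 19 mm behind it; z points along the fingers, y is the line along which they close (so a half turn about z gives the same grasp; the last joint's range is limited). The gripper opens to 94 mm and grips with 3 to 60 N. Pads are 16 mm wide; open, the fingers measure 119 mm over their backs; the gripper's body (75 mm by 177 mm) begins 78 mm behind the grasp point.
Start: joints at [1.192, 0.426, 0.074, 1.606, -0.034, 1.111, -0.067], TCP at [0.153, -0.657, 0.205] pointing down, gripper open.
Joint ranges: [-2.85, 2.85], [-0.5, 2.14], [-1.23, 1.37], [0.21, 2.46], [-1.02, 4.16], [0.16, 2.05], [-2.73, 2.73]. Speed limits (rad/s): [1.89, 1.89, 2.39, 2.39, 3.01, 3.01, 3.01].

## Interface

Orientations are given as a rotation vector (axis times angle).
In Python, from station import * gives the robot as it stands.
- The arm moves only by the tool send_rows, never from a script. Its argument "plan" is a list of rows, each a list of 5 numbers: the shift along the tool's x, y, z in m, then the turn about the tool's z in rad, then the closure, from -1 (fully open) to 1 (shut). A call has 1 to 8 rows; each row is the pose to reach, as a shift and turn from the pose commanded when the call began, along the tool's axes at that moment; what a row does not reach only later rows make up. A row lasts 1/10 s, in which the tool goes at most 50 mm and 8.59 degrees, less where a joint would pass 70% of its speed; a pose out of reach is approached as far as the arm can. A call with a gripper value outside its range is refused whole. The fingers move at their own pace and stop on an object; the grip force is fixed at half the most. Time passes only in rows, so rows that repeat a pose let the fingers close. It gives the time, the measured TCP pose, the force and the opening at its end, in the units of the state.
- get_state(): the state, without advancing time (a new reading comes with each control period).
- grab_frame(name): name is "scene" or "top" or "wrist"; returns a dict with "image" (420x560x3 uint8, red, green, blue), "fx", "fy", "cx", "cy" (pixels), "T" (4x4, takes a point from camera to world coordinates). Camera axes: x right, y up, looking along -z (the intrinsics and any distortion apply to the point x, -y, -z); pixel columns grow to the right and rows downward; lengths in m; the calibration is good to about 2 mm. A picture is of the moment at which its call begins. There is no depth.
- close_job(): hands the job in, once; it reports no verdict.
The state is a dict: "t": time; "q": joint angles; "qvel": joint speeds; "effort": joint torques, N m; "tcp_pos": TCP position; "tool_rot": TCP orientation; "contact_force": force on the tool from outside, world axes, zero at the start; "wrist_torque": the same for the moment, N m; "opening": opening from 0.0 (shut) to 1.0 (fully open).
Only numpy, scipy, OpenCV 4.12 (cv2) and the standard library are available. Lean on these libraries where they do the work, as an engineer would, in place of code of your own. Each camera call takes 0.05 s, during which the arm holds its last target. There are 200 camera calls.

## Working session

There is one attempt and no reset: what is moved stays moved. The work goes in short steps, Python scripts to look and compute and a tool call to move; the robot and the scene stay as the last step left them, time stands still between calls to the robot, and variables do not carry over. Pictures are saved under pics/ and viewed, on a budget of 10 in all, crops included, one or two more only if the job needs it, and the job is handed in when it is done.

Besides the shell and the picture viewer there is one more tool, called after "Call:" in YAML: its name, and indented under it one key for each argument. send_rows: Moves the arm, as the interface text tells. Its arguments: {"type":"object","properties":{"plan":{"type":"array"}},"required":["plan"]}

```bash
mkdir -p pics; ls
python3 - <<'E'
from station import *
import cv2,numpy as np
s=get_state(); print({k:np.round(v,3) for k,v in s.items()})
a=[]
for n in("scene","top"):
    f=grab_frame(n); np.savez(f"{n}0.npz",**f); print(n,f['fx'],f['fy'],f['cx'],f['cy'],np.round(f['T'],4).tolist(),[k for k in f])
    cv2.imwrite(f"pics/{n}0.png",f['image'][:,:,::-1])
E
```

```text
pics
{'t': np.float64(0.0), 'q': array([ 1.192,  0.427,  0.074,  1.607, -0.034,  1.111, -0.067]), 'qvel': array([-0.001, -0.001,  0.001,  0.001, -0.   ,  0.002, -0.   ]), 'effort': array([-1.0000e-03, -9.3582e+01,  3.6660e+00, -4.5418e+01, -4.9000e-02,
        2.1000e-02,  0.0000e+00]), 'tcp_pos': array([ 0.153, -0.657,  0.205]), 'tool_rot': array([-3.12 , -0.358,  0.   ]), 'contact_force': array([ 1.009,  0.239, -0.059]), 'wrist_torque': array([ 0.02 , -0.017,  0.027]), 'opening': np.float64(1.0)}
scene 528.5296380142768 528.5296380142768 281.1893348704098 207.36572607644558 [[0.8531, -0.3355, 0.3996, 1.0336], [0.5217, 0.5512, -0.6512, -0.7819], [-0.0018, 0.764, 0.6452, 0.8852], [0.0, 0.0, 0.0, 1.0]] ['image', 'fx', 'fy', 'cx', 'cy', 'T']
top 486.3131102302933 486.3131102302933 286.43814615122994 204.96260959591808 [[-0.0228, 0.9891, -0.1456, 0.352], [-0.9997, -0.0218, 0.0085, 0.0042], [0.0052, 0.1458, 0.9893, 1.5694], [0.0, 0.0, 0.0, 1.0]] ['image', 'fx', 'fy', 'cx', 'cy', 'T']
```

View pics/scene0.png

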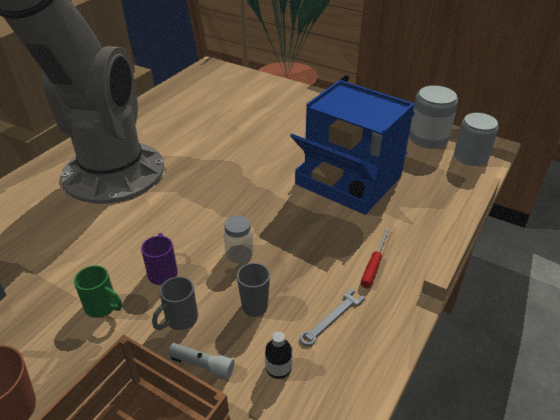

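View pics/top0.png

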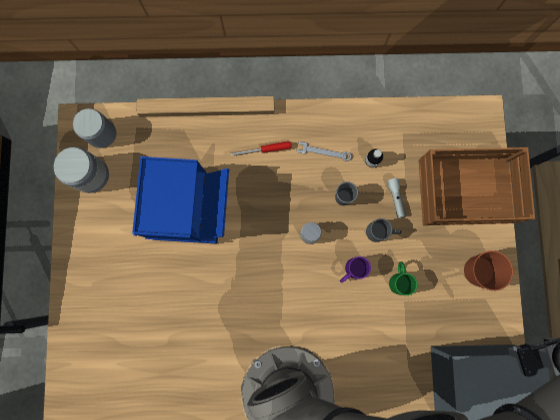

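The scene view shows the organiser around (355,140) with its leaf ajar and the mug at (178,303), handle lower-left. In the top view the organiser is around (180,200) and the mug around (379,230) with its handle to the right. I'll zoom in to pick corners.

Run:
```python
import cv2,numpy as np
t=cv2.imread("pics/top0.png");s=cv2.imread("pics/scene0.png")
z=lambda im,x0,y0,w,h:cv2.resize(im[y0:y0+h,x0:x0+w],None,fx=3,fy=3,interpolation=cv2.INTER_CUBIC)
C=np.zeros((600,790,3),np.uint8)
C[:330,:360]=z(t,120,145,120,110); C[:390,370:370+402]=z(s,284,80,134,130)
C[390:,:330]=z(t,320,180,110,70); C[390:,340:340+420]=z(s,145,262,140,70)
C=np.clip(C*1.4,0,255).astype(np.uint8)
cv2.imwrite("pics/c1.png",C)
```

```text
(no output)
```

View pics/c1.png

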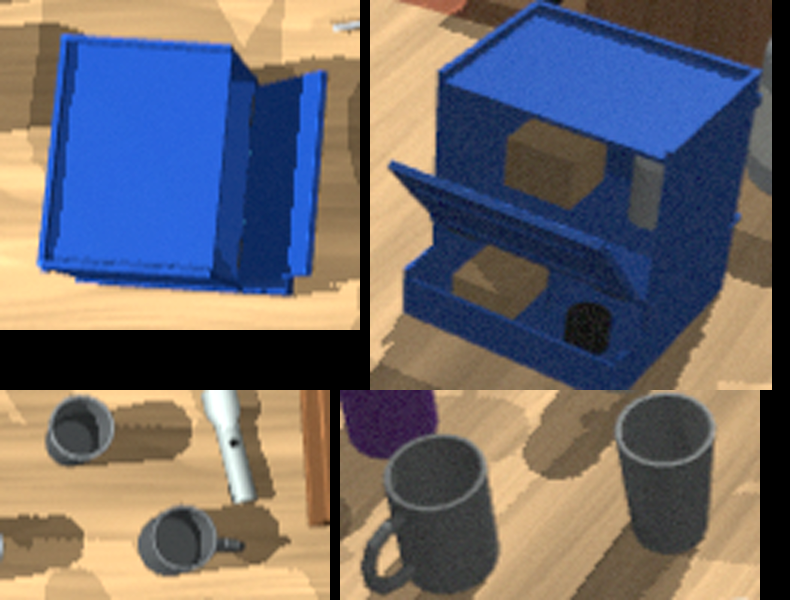

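The zoomed tiles show the roof corners in the top view, the leaf's free edge (scene tile (390,162), top tile about (312,275) to (326,72)), the mug rim in the top tile around (183,538), and its handle at (243,546).

```bash
cat > h.py <<'E'
import numpy as np, cv2
def ray(f,u,v):
    d=np.array([(u-f['cx'])/f['fx'],-(v-f['cy'])/f['fy'],-1.]);T=f['T'];return T[:3,3],T[:3,:3]@d
def onz(f,u,v,z):
    o,d=ray(f,u,v);return o+d*(z-o[2])/d[2]
def tri(*rs):
    A=0;b=0
    for o,d in rs:
        d=d/np.linalg.norm(d);P=np.eye(3)-np.outer(d,d);A=A+P;b=b+P@o
    p=np.linalg.solve(A,b);return p,[np.linalg.norm(np.cross(p-o,d/np.linalg.norm(d))) for o,d in rs]
def proj(f,p):
    q=np.linalg.inv(f['T'])@np.append(p,1);return f['cx']-f['fx']*q[0]/q[2],f['cy']+f['fy']*q[1]/q[2]
E
python3 - <<'E'
from h import *
np.set_printoptions(precision=4,suppress=True)
t=dict(np.load("top0.npz"));s=dict(np.load("scene0.npz"))
T1=lambda x,y:(120+x/3,145+y/3); S1=lambda x,y:(284+(x-370)/3,80+y/3)
T2=lambda x,y:(320+x/3,180+(y-390)/3); S2=lambda x,y:(145+(x-340)/3,262+(y-390)/3)
R=np.array([onz(t,*T1(*p),.228) for p in [(63,36),(232,46),(212,278),(40,268)]])
RS=np.array([onz(s,*S1(*p),.228) for p in [(760,70),(672,156),(440,72),(537,2)]])
print("roof top",R[:,:2].tolist());print("roof scene",RS[:,:2].tolist(),"\nmeans",R.mean(0),RS.mean(0))
for n,Q in(("top",R),("sc",RS)): print(n,[ (np.linalg.norm(Q[i]-Q[i-1])).round(3) for i in range(4)])
w=(R[1]-R[2])+(R[0]-R[3]);print("width dir (world), deg from +x",np.degrees(np.arctan2(w[1],w[0])))
print("leaf near corner",tri(ray(t,*T1(313,275)),ray(s,*S1(390,162))))
print("leaf far corner",tri(ray(t,*T1(326,72)),ray(s,*S1(650,255))))
print("mug rim",onz(t,*T2(183,538),.088),onz(s,*S2(437,470),.088),"handle",onz(t,*T2(243,546),.05),"beaker rim",onz(t,*T2(80,427),.1))
# grey ellipse check of handle in scene
print("handle sc",onz(s,*S2(375,570),.03))
E
```

```text
roof top [[0.6954922387302058, 0.4003056154639909], [0.6824097606179655, 0.24132765143086043], [0.46419061923663046, 0.25885535360786244], [0.4769445753617122, 0.41689618229972464]]
roof scene [[0.7003178029824066, 0.3998783664876633], [0.6902906880967179, 0.23677841713974868], [0.4731224912163673, 0.2580002097640015], [0.4855017640141511, 0.4135842833911285]] 
means [0.5798 0.3293 0.228 ] [0.5873 0.3271 0.228 ]
top [np.float64(0.219), np.float64(0.16), np.float64(0.219), np.float64(0.159)]
sc [np.float64(0.215), np.float64(0.163), np.float64(0.218), np.float64(0.156)]
width dir (world), deg from +x -4.466619575560906
leaf near corner (array([0.4713, 0.1733, 0.1844]), [np.float64(0.0033996854966135094), np.float64(0.003399685496613775)])
leaf far corner (array([0.6868, 0.1695, 0.1697]), [np.float64(0.020061610344539245), np.float64(0.020061610344539516)])
mug rim [ 0.4884 -0.2961  0.088 ] [ 0.4945 -0.2969  0.088 ] handle [ 0.4821 -0.3661  0.05  ] beaker rim [ 0.6034 -0.194   0.1   ]
handle sc [ 0.4767 -0.3507  0.03  ]
```

Call:
send_rows:
  plan:
    - [0.05, -0.03, -0.03, -0.15, -1]
    - [0.09, -0.06, -0.06, -0.3, -1]
    - [0.13, -0.09, -0.08, -0.45, -1]
    - [0.17, -0.115, -0.1, -0.6, -1]
    - [0.21, -0.14, -0.11, -0.75, -1]
    - [0.25, -0.17, -0.12, -0.9, -1]
    - [0.29, -0.195, -0.125, -1.05, -1]
    - [0.33, -0.22, -0.125, -1.2, -1]

```text
t: 0.9
tcp_pos: [0.4105, -0.3822, 0.3303]
tool_rot: [2.367, 2.064, -0.0]
contact_force: [1.2, -0.7, -0.5]
opening: 1.0
```

```bash
cat >> h.py <<'E'
def rep():
    from station import get_state
    from scipy.spatial.transform import Rotation as R
    s=get_state();M=R.from_rotvec(s['tool_rot']).as_matrix()
    print('t',round(float(s['t']),2),'tcp',np.round(s['tcp_pos'],4),'F',np.round(s['contact_force'],1),'open',round(float(s['opening']),3),'az tx,ty',np.round(np.degrees([np.arctan2(M[1,0],M[0,0]),np.arctan2(M[1,1],M[0,1])]),2),'tilt',np.round(M[2],3),'q',np.round(s['q'],2))
    return s,M
def go(target,azy):  # shift+turn in tool axes to reach world target with tool-y azimuth azy deg
    s,M=rep();d=M.T@(np.array(target)-s['tcp_pos']);a=np.degrees(np.arctan2(M[1,1],M[0,1]))
    print('shift',np.round(d,4),'turn',round(float(np.radians(-(azy-a))),4))
E
python3 -c "
from h import *
go([.49,-.297,.33],-4.5)"
```

```text
t 0.9 tcp [ 0.4105 -0.3822  0.3303] F [ 1.2 -0.7 -0.5] open 1.0 az tx,ty [82.2 -7.8] tilt [-0.001  0.001 -1.   ] q [ 0.89  0.16 -0.29  1.69  0.05  1.3   0.45]
shift [0.0952 0.0672 0.0003] turn -0.0576
```

Call:
send_rows:
  plan:
    - [0.04, 0.03, 0, -0.03, -1]
    - [0.08, 0.055, 0, -0.05, -1]
    - [0.095, 0.067, 0, -0.058, -1]
    - [0.095, 0.067, 0, -0.058, -1]

```text
t: 1.3
tcp_pos: [0.491, -0.2965, 0.3291]
tool_rot: [-2.307, -2.131, -0.001]
contact_force: [0.3, -1.0, 0.0]
opening: 1.0
```

Run:
```python
from h import *
from station import *
f=grab_frame("wrist");np.savez("w1.npz",**f);cv2.imwrite("pics/w1.png",f['image'][:,:,::-1])
print(np.round(f['T'],3).tolist())
go([.55,.10,.33],-4.5)
```

```text
[[0.997, 0.076, 0.02, 0.495], [-0.079, 0.964, 0.255, -0.223], [-0.0, -0.256, 0.967, 0.509], [0.0, 0.0, 0.0, 1.0]]
t 1.35 tcp [ 0.4895 -0.2986  0.329 ] F [-1.   0.2  0.8] open 1.002 az tx,ty [85.29 -4.71] tilt [ 0.    -0.001 -1.   ] q [ 0.75  0.2  -0.37  1.66  0.07  1.3   0.29]
shift [ 0.4022  0.0275 -0.0009] turn -0.0037
```

View pics/w1.png

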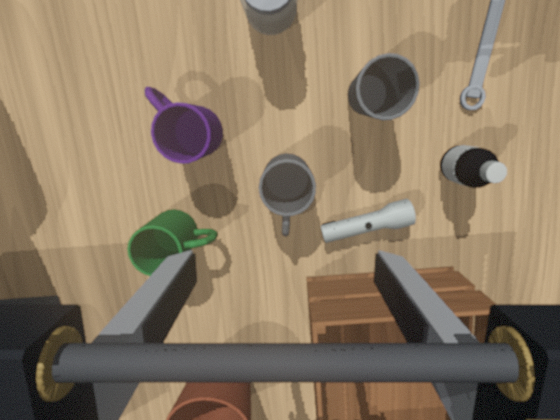

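The wrist view shows the mug rim centred near (287,187), handle tip near (286,232) pointing straight at -y; the torch and beaker leave room for the fingers.

Call:
send_rows:
  plan:
    - [0.05, 0.003, 0, 0, -1]
    - [0.1, 0.007, 0, 0, 0]
    - [0.15, 0.01, 0, 0, 1]
    - [0.2, 0.014, 0, 0, 1]
    - [0.25, 0.017, 0, 0, 1]
    - [0.3, 0.02, 0, 0, 1]
    - [0.35, 0.024, 0, 0, 1]
    - [0.4, 0.027, 0, 0, 1]

```text
t: 2.15
tcp_pos: [0.5498, 0.0958, 0.3294]
tool_rot: [2.316, 2.121, -0.001]
contact_force: [0.8, -0.2, -0.0]
opening: 0.44
```

Run:
```python
from h import *
f=dict(np.load("w1.npz"))
print("mug",onz(f,287,187,.088),"L/R",onz(f,260,187,.088),onz(f,315,187,.088),"handle",onz(f,286,232,.05))
im=f['image'];m=np.zeros(im.shape[:2],np.uint8);
c=np.array([.5835,.328]);n=np.array([-.078,-.997]);h=c+.08*n
go(list(h+.06*n)+[.25],-4.5); go(list(h+.075*n)+[.085],-4.5)
```

```text
mug [ 0.49183817 -0.29684818  0.088     ] L/R [ 0.46035304 -0.29435229  0.088     ] [ 0.52448839 -0.29943642  0.088     ] handle [ 0.48555833 -0.36322699  0.05      ]
t 2.15 tcp [0.5498 0.0958 0.3294] F [ 0.8 -0.2 -0. ] open 0.44 az tx,ty [84.98 -5.02] tilt [-0.001  0.    -1.   ] q [ 0.27  0.2  -0.65  1.68  0.12  1.31 -0.49]
shift [0.0943 0.0145 0.0794] turn -0.009
t 2.15 tcp [0.5498 0.0958 0.3294] F [ 0.8 -0.2 -0. ] open 0.44 az tx,ty [84.98 -5.02] tilt [-0.001  0.    -1.   ] q [ 0.27  0.2  -0.65  1.68  0.12  1.31 -0.49]
shift [0.0795 0.0146 0.2444] turn -0.009
```

Call:
send_rows:
  plan:
    - [0.045, 0.007, 0.02, -0.009, 1]
    - [0.085, 0.0145, 0.05, -0.009, 1]
    - [0.094, 0.0145, 0.08, -0.009, 1]
    - [0.094, 0.0145, 0.1, -0.009, 1]
    - [0.094, 0.0145, 0.125, -0.009, 1]
    - [0.094, 0.0145, 0.145, -0.009, 1]
    - [0.094, 0.0145, 0.145, -0.009, 1]

```text
t: 2.85
tcp_pos: [0.5712, 0.186, 0.1817]
tool_rot: [-2.305, -2.133, 0.007]
contact_force: [0.1, -0.2, 1.1]
opening: 0.005
```

Call:
send_rows:
  plan:
    - [0, 0, 0.01, 0, 1]
    - [-0.001, 0, 0.02, 0, 1]
    - [-0.003, 0, 0.03, 0, 1]
    - [-0.005, 0, 0.04, 0, 1]
    - [-0.006, 0, 0.045, 0, 1]

```text
t: 3.35
tcp_pos: [0.5725, 0.1821, 0.1399]
tool_rot: [2.303, 2.134, 0.002]
contact_force: [0.2, -0.5, 7.7]
opening: 0.002
```

Call:
send_rows:
  plan:
    - [-0.002, 0, 0.01, 0, 1]
    - [-0.004, 0, 0.02, 0, 1]
    - [-0.006, 0, 0.03, 0, 1]
    - [-0.008, 0, 0.04, 0, 1]
    - [-0.01, 0, 0.049, 0, 1]
    - [-0.01, 0, 0.052, 0, 1]

```text
t: 3.95
tcp_pos: [0.572, 0.1721, 0.0879]
tool_rot: [2.303, 2.134, 0.003]
contact_force: [1.3, -1.5, 5.8]
opening: 0.006
```

Run:
```python
from h import *
from station import *
s,M=rep()
f=grab_frame("scene");np.savez("s2.npz",**f)
C=cv2.resize(f['image'][70:220,270:430,::-1],None,fx=4,fy=4,interpolation=cv2.INTER_CUBIC)
C=np.clip(C*1.5,0,255).astype(np.uint8);cv2.imwrite("pics/s2.png",C)
```

```text
t 3.95 tcp [0.572  0.1721 0.0879] F [ 1.3 -1.5  5.8] open 0.006 az tx,ty [85.63 -4.37] tilt [ 0.     0.002 -1.   ] q [ 0.08  0.5  -0.61  1.86  0.36  0.9  -0.79]
```

View pics/s2.png

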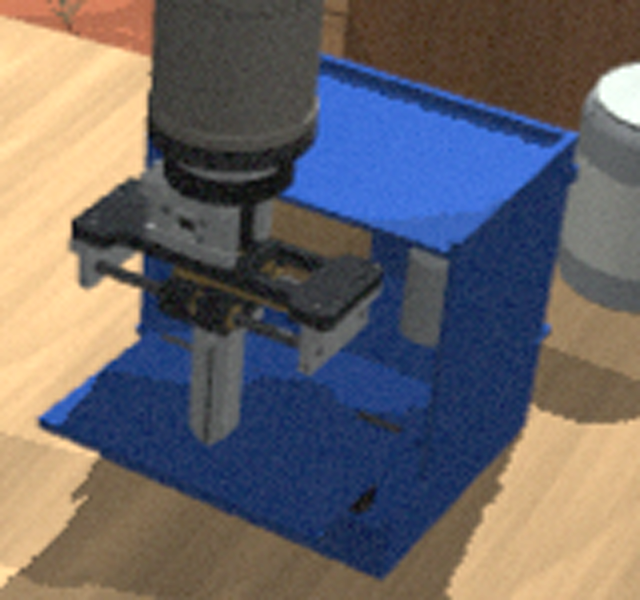

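The leaf is near level in the view, with free-edge corners at crop (42,422) and (385,578). The tip height says about 0.03 rad above level, so I'll press 2.5 mm more and then lift.

Call:
send_rows:
  plan:
    - [0, 0, 0.0015, 0, 1]
    - [0, 0, 0.003, 0, 1]
    - [0, 0, 0.003, 0, 1]

```text
t: 4.3
tcp_pos: [0.5716, 0.1722, 0.0851]
tool_rot: [2.303, 2.135, 0.002]
contact_force: [1.0, -1.0, 2.7]
opening: 0.006
```

Run:
```python
from h import *
rep()
s=dict(np.load("s2.npz"))
c=np.array([.5835,.328]);n=np.array([-.078,-.997]);w=np.array([.997,-.078]);h=c+.08*n
for p in((42,422),(385,578)):
    u,v=270+p[0]/4,70+p[1]/4
    for z in(.085,.077):
        q=onz(s,u,v,z);print(p,z,q,'out',(q[:2]-h)@n,'along',(q[:2]-h)@w)
```

```text
t 4.3 tcp [0.5716 0.1722 0.0851] F [ 1.  -1.   2.7] open 0.006 az tx,ty [85.65 -4.35] tilt [-0.     0.002 -1.   ] q [ 0.07  0.5  -0.61  1.86  0.36  0.89 -0.79]
(42, 422) 0.085 [0.47153259 0.13112371 0.085     ] out 0.125011680057374 along -0.09627515974237655
(42, 422) 0.077 [0.46591287 0.14025253 0.077     ] out 0.11634858784499949 along -0.10259006564760605
(385, 578) 0.085 [0.71916991 0.10588042 0.085     ] out 0.1308635284768963 along 0.1525882297682741
(385, 578) 0.077 [0.71602606 0.11475685 0.077     ] out 0.12225894281073732 along 0.14876145006794794
```

Call:
send_rows:
  plan:
    - [0, 0, -0.03, 0, 1]
    - [0, 0, -0.07, 0, 1]
    - [0, 0, -0.11, 0, 1]
    - [0, 0, -0.15, 0, 0]
    - [-0.04, -0.003, -0.18, 0, -1]
    - [-0.09, -0.006, -0.2, 0, -1]
    - [-0.14, -0.01, -0.2, 0, -1]
    - [-0.19, -0.014, -0.2, 0, -1]

```text
t: 5.1
tcp_pos: [0.5427, -0.0133, 0.2856]
tool_rot: [2.302, 2.136, 0.002]
contact_force: [0.7, -0.5, -0.7]
opening: 0.395
```

Run:
```python
from h import *
from station import *
f=grab_frame("wrist");np.savez("w3.npz",**f);g=grab_frame("scene");np.savez("s3.npz",**g);t=grab_frame("top");np.savez("t3.npz",**t)
z=lambda im,x0,y0,w,h,k:cv2.resize(im[y0:y0+h,x0:x0+w,::-1],None,fx=k,fy=k,interpolation=cv2.INTER_CUBIC)
C=np.zeros((600,800,3),np.uint8)
C[:390,:402]=z(g['image'],284,80,134,130,3);C[:330,410:770]=z(t['image'],120,145,120,110,3)
C[390:600,410:690]=cv2.resize(f['image'][:,:,::-1],(280,210))
cv2.imwrite("pics/c3.png",np.clip(C*1.5,0,255).astype(np.uint8))
go([.492,-.297,.20],-4.5)
```

```text
t 5.25 tcp [ 0.5425 -0.0154  0.2848] F [1.  0.5 0.6] open 0.522 az tx,ty [85.36 -4.64] tilt [-0.001  0.    -1.   ] q [ 0.45  0.19 -0.61  1.77  0.12  1.21 -0.28]
shift [-0.2847 -0.0276  0.0851] turn -0.0024
```

View pics/c3.png

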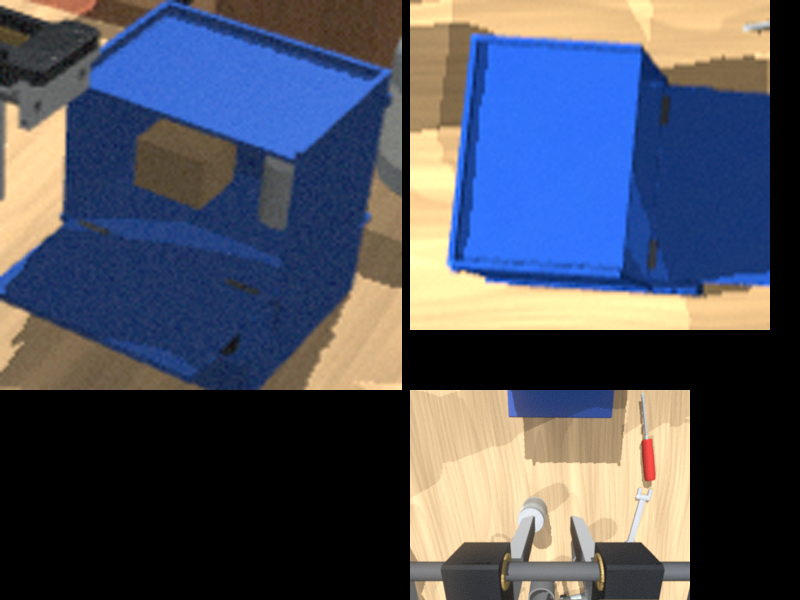

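The leaf looks level with its free edge visible in the wrist view (full-size row about 52, columns about 198 to 404). I'll check the edge height from its 200 mm width and triangulate it with the top view.

Run:
```python
from h import *
np.set_printoptions(precision=4,suppress=True)
def blue(im):
    i=im.astype(int);m=((i[...,2]>1.6*i[...,0])&(i[...,2]>i[...,1]*1.3)&(i[...,2]>35)).astype(np.uint8)
    return cv2.morphologyEx(m,cv2.MORPH_OPEN,np.ones((3,3)))
w=dict(np.load("w3.npz"));t=dict(np.load("t3.npz"))
def quad(f,roi):
    m=blue(f['image']);x0,y0,x1,y1=roi;mm=np.zeros_like(m);mm[y0:y1,x0:x1]=m[y0:y1,x0:x1]
    c=max(cv2.findContours(mm,cv2.RETR_EXTERNAL,cv2.CHAIN_APPROX_NONE)[0],key=cv2.contourArea)
    return c[:,0].astype(float)
cw=quad(w,(150,0,460,120));ct=quad(t,(195,150,300,260))
ex=lambda c,d:c[np.argmax(c@np.array(d))]
Lw,Rw=ex(cw,(-.3,1)),ex(cw,(.3,1)); 
Lt,Rt=ex(ct,(1,1)),ex(ct,(1,-1))   # top view: robot-near is bottom
print(Lw,Rw,Lt,Rt)
for a,b in((Lw,Lt),(Rw,Rt)): print(tri(ray(w,*a),ray(t,*b)))
for z in(.075,.08,.085,.09,.095): print(z,'wrist width',np.linalg.norm(onz(w,*Lw,z)-onz(w,*Rw,z)),'wrist mid',(onz(w,*Lw,z)+onz(w,*Rw,z))[:2]/2,'top mid',(onz(t,*Lt,z)+onz(t,*Rt,z))[:2]/2)
```

```text
[199.  52.] [401.  54.] [241. 239.] [245. 177.]
(array([0.4687, 0.1322, 0.0815]), [np.float64(0.0006802558192559304), np.float64(0.0006802558192559407)])
(array([0.663 , 0.1167, 0.0826]), [np.float64(0.0021212809710642907), np.float64(0.002121280971064361)])
0.075 wrist width 0.20006639750802252 wrist mid [0.5668 0.1244] top mid [0.5664 0.1262]
0.08 wrist width 0.1975022035010371 wrist mid [0.5666 0.1236] top mid [0.5657 0.1258]
0.085 wrist width 0.19493800949405166 wrist mid [0.5663 0.1228] top mid [0.565  0.1254]
0.09 wrist width 0.19237381548706625 wrist mid [0.566  0.1219] top mid [0.5642 0.125 ]
0.095 wrist width 0.18980962148008088 wrist mid [0.5658 0.1211] top mid [0.5635 0.1246]
```

Call:
send_rows:
  plan:
    - [-0.05, -0.005, 0, 0, -1]
    - [-0.1, -0.01, 0, 0, -1]
    - [-0.15, -0.015, 0, 0, -1]
    - [-0.195, -0.019, 0.01, 0, -1]
    - [-0.235, -0.023, 0.03, 0, -1]
    - [-0.265, -0.026, 0.06, 0, -1]
    - [-0.284, -0.0275, 0.085, 0, -1]
    - [-0.284, -0.0275, 0.085, 0, -1]

```text
t: 6.05
tcp_pos: [0.4923, -0.2939, 0.1961]
tool_rot: [-2.302, -2.13, 0.002]
contact_force: [-0.8, -0.1, 0.3]
opening: 1.001
```

```bash
python3 -c "
from h import *
go([.492,-.297,.045],-4.5)"
```

```text
t 6.05 tcp [ 0.4923 -0.2939  0.1961] F [-0.8 -0.1  0.3] open 1.001 az tx,ty [85.55 -4.44] tilt [ 0.002 -0.005 -1.   ] q [ 0.78  0.3  -0.43  1.82  0.14  1.05  0.22]
shift [-0.0034  0.0006  0.1511] turn 0.001
```

Call:
send_rows:
  plan:
    - [-0.001, 0, 0.03, 0, -1]
    - [-0.001, 0, 0.07, 0, -1]
    - [-0.001, 0, 0.11, 0, -1]
    - [-0.001, 0, 0.14, 0, -1]
    - [-0.001, 0, 0.154, 0, -1]
    - [-0.001, 0, 0.154, 0, -1]

```text
t: 6.65
tcp_pos: [0.4945, -0.2924, 0.0447]
tool_rot: [-2.3, -2.137, 0.0]
contact_force: [-0.7, -0.5, 0.2]
opening: 1.005
```

Call:
send_rows:
  plan:
    - [0, 0, 0, 0, 0]
    - [0, 0, 0, 0, 0.2]
    - [0, 0, 0, 0, 1]
    - [0, 0, 0, 0, 1]
    - [0, 0, 0, 0, 1]
    - [0, 0, 0, 0, 1]

```text
t: 7.25
tcp_pos: [0.4946, -0.2941, 0.0464]
tool_rot: [2.303, 2.135, 0.0]
contact_force: [-3.5, 0.9, 9.8]
opening: 0.705
```

Call:
send_rows:
  plan:
    - [0, 0, 0, 0, 1]
    - [0, 0, -0.005, 0, 1]
    - [0, 0, -0.015, 0, 1]
    - [0, 0, -0.025, 0, 1]
    - [0, 0, -0.025, 0, 1]
    - [0, 0, -0.025, 0, 1]

```text
t: 7.85
tcp_pos: [0.4945, -0.294, 0.0708]
tool_rot: [2.303, 2.136, 0.0]
contact_force: [0.3, 0.1, -2.0]
opening: 0.702
```

Run:
```python
from h import *
from station import *
rep()
f=grab_frame("scene");np.savez("s4.npz",**f)
C=cv2.resize(f['image'][220:350,110:300,::-1],None,fx=4,fy=4,interpolation=cv2.INTER_CUBIC)
cv2.imwrite("pics/s4.png",np.clip(C*1.4,0,255).astype(np.uint8))
```

```text
t 7.85 tcp [ 0.4945 -0.294   0.0708] F [ 0.3  0.1 -2. ] open 0.702 az tx,ty [85.69 -4.31] tilt [-0.     0.001 -1.   ] q [ 0.74  0.45 -0.4   1.93  0.23  0.81  0.14]
```

View pics/s4.png

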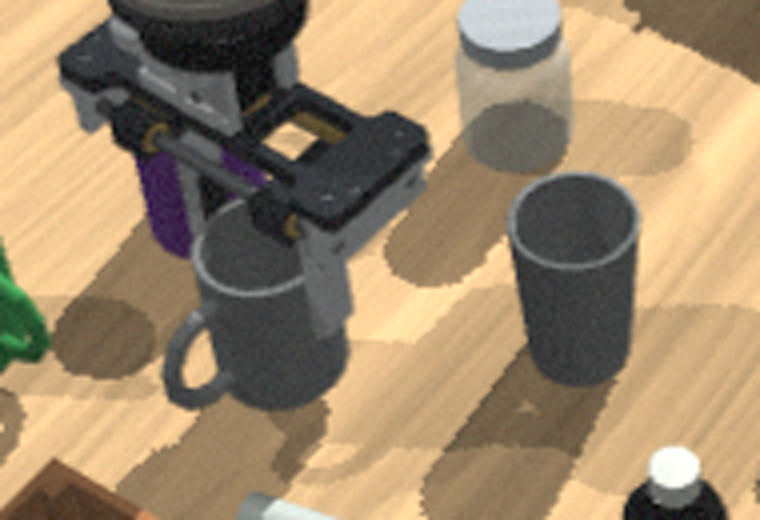

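The mug hangs upright between the fingers at crop (270,310), its weight reads on the wrist, and the bystanders are undisturbed.

Call:
send_rows:
  plan:
    - [0, 0, -0.03, 0, 1]
    - [0.01, 0, -0.07, 0, 1]
    - [0.04, 0.003, -0.1, 0, 1]
    - [0.08, 0.006, -0.12, 0, 1]
    - [0.12, 0.01, -0.13, 0, 1]
    - [0.16, 0.013, -0.13, 0, 1]
    - [0.2, 0.016, -0.13, 0, 1]
    - [0.24, 0.02, -0.13, 0, 1]

```text
t: 8.7
tcp_pos: [0.532, -0.0545, 0.2002]
tool_rot: [-2.303, -2.136, 0.0]
contact_force: [-0.3, -0.5, -2.7]
opening: 0.705
```

Call:
send_rows:
  plan:
    - [0.04, 0.003, 0, 0, 1]
    - [0.08, 0.006, 0, 0, 1]
    - [0.12, 0.01, 0, 0, 1]
    - [0.16, 0.013, 0, 0, 1]
    - [0.195, 0.016, 0, 0, 1]
    - [0.225, 0.018, 0, 0, 1]
    - [0.24, 0.02, 0, 0, 1]
    - [0.24, 0.02, 0, 0, 1]

```text
t: 9.5
tcp_pos: [0.5699, 0.184, 0.1999]
tool_rot: [-2.299, -2.139, -0.0]
contact_force: [-0.1, -0.5, -2.5]
opening: 0.707
```

```bash
python3 -c "
from h import *
go([.5715,.192,.135],-4.4)"
```

```text
t 9.5 tcp [0.5699 0.184  0.1999] F [-0.1 -0.5 -2.5] open 0.707 az tx,ty [85.86 -4.14] tilt [ 0.001 -0.001 -1.   ] q [ 0.09  0.37 -0.64  1.76  0.25  1.09 -0.71]
shift [0.0081 0.0011 0.0649] turn 0.0046
```

Descend slowly, stopping just above the leaf and then in small steps while watching force.

Call:
send_rows:
  plan:
    - [0.003, 0.001, 0.012, 0, 1]
    - [0.006, 0.001, 0.027, 0, 1]
    - [0.007, 0.001, 0.042, 0, 1]
    - [0.007, 0.001, 0.053, 0, 1]
    - [0.007, 0.001, 0.06, 0, 1]
    - [0.007, 0.001, 0.063, 0, 1]
    - [0.007, 0.001, 0.063, 0, 1]

```text
t: 10.2
tcp_pos: [0.5717, 0.1887, 0.1371]
tool_rot: [-2.303, -2.136, 0.0]
contact_force: [1.0, 0.2, -1.7]
opening: 0.706
```

Call:
send_rows:
  plan:
    - [0, 0, 0.001, 0, 1]
    - [0, 0, 0.002, 0, 1]
    - [0, 0, 0.003, 0, 1]
    - [0, 0, 0.003, 0, 1]

```text
t: 10.6
tcp_pos: [0.5718, 0.1888, 0.1345]
tool_rot: [2.303, 2.136, 0.0]
contact_force: [-0.3, 0.6, -1.5]
opening: 0.708
```

Call:
send_rows:
  plan:
    - [0, 0, 0.001, 0, 1]
    - [0, 0, 0.002, 0, 1]
    - [0, 0, 0.002, 0, 1]

```text
t: 10.9
tcp_pos: [0.5716, 0.1888, 0.1322]
tool_rot: [-2.303, -2.136, 0.0]
contact_force: [-0.1, -0.4, -1.6]
opening: 0.703
```

Call:
send_rows:
  plan:
    - [0, 0, 0.001, 0, 1]
    - [0, 0, 0.002, 0, 1]
    - [0, 0, 0.002, 0, 1]

```text
t: 11.2
tcp_pos: [0.5718, 0.1888, 0.1309]
tool_rot: [2.303, 2.136, 0.0]
contact_force: [-2.0, -1.9, 4.6]
opening: 0.702
```

Contact at TCP z 0.131, so the leaf surface is at about 0.0845 as expected. I'll ease off a little, open, then lift straight up.

Call:
send_rows:
  plan:
    - [0, 0, -0.0008, 0, 1]
    - [0, 0, -0.0008, 0, 0.35]
    - [0, 0, -0.0008, 0, 0]
    - [0, 0, -0.0008, 0, -0.5]
    - [0, 0, -0.0008, 0, -1]
    - [0, 0, -0.0008, 0, -1]
    - [0, 0, -0.0008, 0, -1]
    - [0, 0, -0.0008, 0, -1]

```text
t: 12.0
tcp_pos: [0.5718, 0.1888, 0.1312]
tool_rot: [-2.303, -2.137, -0.0]
contact_force: [0.0, 0.8, -0.1]
opening: 0.997
```

Run:
```python
from h import *
from station import *
rep()
f=grab_frame("scene");w=grab_frame("wrist")
C=np.zeros((480,780,3),np.uint8)
C[:,:480]=cv2.resize(f['image'][70:230,270:430,::-1],(480,480),interpolation=cv2.INTER_CUBIC)
C[:225,480:]=cv2.resize(w['image'][:,:,::-1],(300,225))
cv2.imwrite("pics/s5.png",np.clip(C*1.5,0,255).astype(np.uint8))
```

```text
t 12.0 tcp [0.5718 0.1888 0.1312] F [ 0.   0.8 -0.1] open 0.997 az tx,ty [85.7 -4.3] tilt [ 0.  0. -1.] q [ 0.05  0.45 -0.61  1.81  0.31  0.97 -0.77]
```

View pics/s5.png

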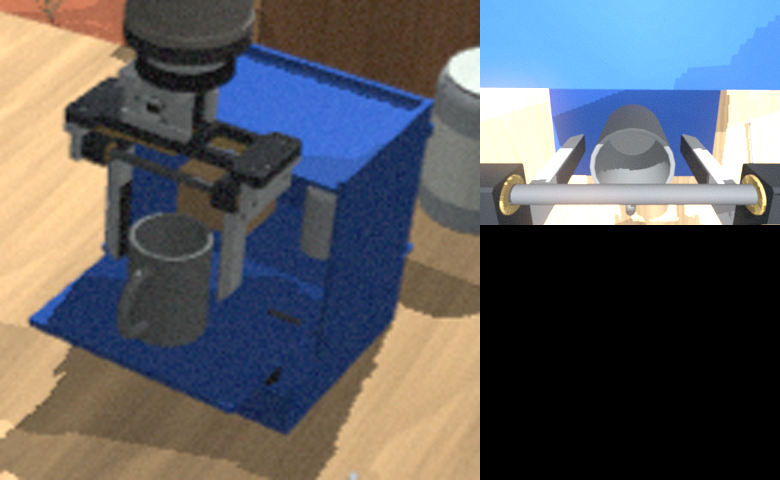

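The mug stands upright on the leaf at crop (170,280), with the fingers open and clear on both sides. I'll lift straight up and check.

Call:
send_rows:
  plan:
    - [0, 0, -0.02, 0, -1]
    - [0, 0, -0.05, 0, -1]
    - [0, 0, -0.09, 0, -1]
    - [0, 0, -0.13, 0, -1]
    - [-0.02, 0, -0.17, 0, -1]
    - [-0.07, 0, -0.18, 0, -1]
    - [-0.12, 0, -0.18, 0, -1]
    - [-0.12, 0, -0.18, 0, -1]

```text
t: 12.9
tcp_pos: [0.5629, 0.0619, 0.3116]
tool_rot: [2.31, 2.125, -0.002]
contact_force: [-1.1, -0.0, 0.2]
opening: 1.002
```

Run:
```python
from h import *
from station import *
rep()
f=grab_frame("scene");w=grab_frame("wrist");t=grab_frame("top");np.savez("w6.npz",**w);np.savez("t6.npz",**t);np.savez("s6.npz",**f)
C=np.zeros((600,800,3),np.uint8)
C[:390,:402]=cv2.resize(f['image'][80:210,284:418,::-1],(402,390),interpolation=cv2.INTER_CUBIC)
C[:300,410:800]=cv2.resize(t['image'][145:245,180:310,::-1],(390,300),interpolation=cv2.INTER_CUBIC)
C[300:,410:810]=cv2.resize(w['image'][:,:,::-1],(390,292))[:300].copy() if False else 0
C[305:597,410:800]=cv2.resize(w['image'][:,:,::-1],(390,292))
cv2.imwrite("pics/c6.png",np.clip(C*1.4,0,255).astype(np.uint8))
```

```text
t 12.9 tcp [0.5629 0.0619 0.3116] F [-1.1 -0.   0.2] open 1.002 az tx,ty [85.23 -4.77] tilt [-0.003  0.001 -1.   ] q [ 0.29  0.22 -0.61  1.69  0.13  1.28 -0.43]
```

View pics/c6.png

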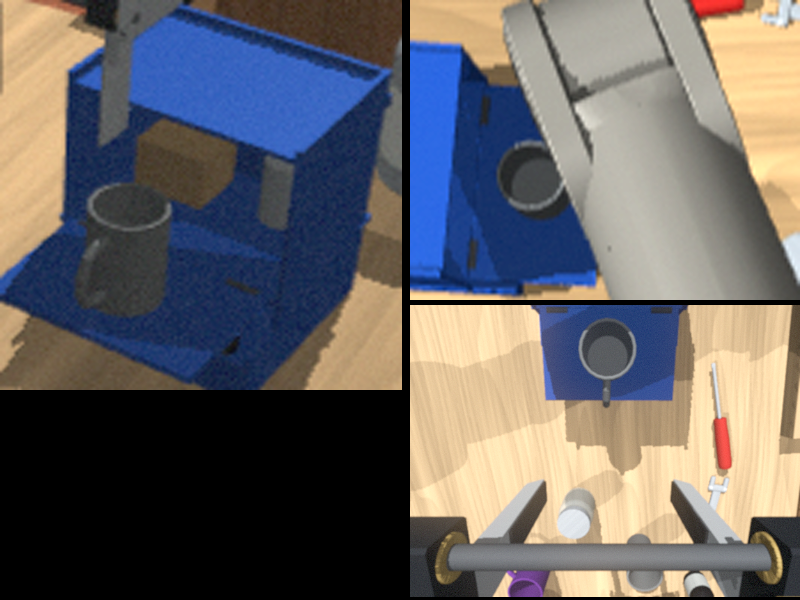

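The mug stands upright on the leaf (wrist tile rim centre (608,347), leaf edge row 399, columns 546 to 672) with its handle outward. One numeric check comes before hand-in.

Run:
```python
from h import *
from station import *
w=dict(np.load("w6.npz"));k=390/560
P=lambda x,y:((x-410)/k,(y-305)/k)
i=w['image'].astype(int);m=((i[...,2]>1.6*i[...,0])&(i[...,2]>i[...,1]*1.3)&(i[...,2]>35)).astype(np.uint8);m[200:]=0
c=max(cv2.findContours(cv2.morphologyEx(m,cv2.MORPH_OPEN,np.ones((3,3))),0,1)[0],key=cv2.contourArea)[:,0].astype(float)
L,R=c[np.argmax(c@[-.5,1])],c[np.argmax(c@[.5,1])];print(L,R)
for z in(.07,.075,.08,.085,.09,.095):print(z,'width',np.linalg.norm(onz(w,*L,z)-onz(w,*R,z)).round(4))
mid=(onz(w,*L,.083)+onz(w,*R,.083))/2;n=np.array([-.078,-.997]);ww=np.array([.997,-.078])
g=onz(w,*P(608,347),.172);d=g[:2]-mid[:2];print('mug',g,'edge mid',mid,'out from hinge',.13+d@n,'along',d@ww)
```

```text
[196. 135.] [374. 136.]
0.07 width 0.201
0.075 width 0.1986
0.08 width 0.1962
0.085 width 0.1938
0.09 width 0.1914
0.095 width 0.189
mug [0.57065828 0.18648033 0.172     ] edge mid [0.56627157 0.12354238 0.083     ] out from hinge 0.06690870038766726 along -0.0005356080504254341
```

```bash
python3 -c "
from station import *
print(close_job())"
```

```text
the job is handed in; nothing more can be done
None
```

I folded the leaf down to level with the shut fingertips, then set the grey mug on it with its handle pointing outward. The job was handed in at about 13 s of robot time, but the hand-in reports no verdict.

**Last checks:**
- **Mug:** it stands upright with its axis about 65 mm out from the hinge and about 1 mm from the middle of the leaf. The fingers are open and clear of it, and the contact force reads near zero.
- **Set-down:** first contact was gentle, about 7 N. It came with the leaf surface at about 84.5 mm, against 85 mm for level.
- **Leaf:** the final fingertip press ended at 85.1 mm.
- **Bystanders:** none was seen to move in the pictures. I judged this by eye and did not measure their positions.

**Disagreements:**
- **Leaf edge height:** judging from its apparent width, the free edge sits lower, at about 72–76 mm. Triangulation before the mug was placed gave about 82 mm. I trusted the contact heights, because the width method is only good to a few millimetres and may have picked the lower rim of the edge.
- **Organiser position:** the scene and top views differed by about 7 mm, so I used their average.

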